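# Snap the retaining bar onto the small shaker

## Task

Fit the grey retaining bar across the lidded dish on the small shaker: set the slots in its ends over the two sprung snap hooks and press it straight down, fully home, until both ends have clicked under the hook noses, then let go of it. The shaker is delicate, so press by feel and never with more than about 25 N. Leave the tweezers, the timer, the marker and the hex-key set where they are.

Things in the scene. Friction and masses are not known exactly. Their poses are not given: they have to be found in the camera images.
- bar: Grey plastic retaining bar, 127 mm long (its y axis), 34 mm wide, about 70 g, lying flat on the bench. Origin at the middle of its underside, z up. A flat strip 6 mm thick with a grip block upright in the middle. Both ends are alike, so either way round will do.
- grip_block (a point): Centre of the bar's grip block, 21 mm above the underside. The block is 14 mm thick (bar's x), 44 mm long (bar's y) and stands from 6 to 36 mm above the underside, flat on top.
- end_slot (a point): Floor of the slot in the bar's +y end, 56 mm from the middle, half-way up the strip; the -y end has the same. Each slot is 19 mm wide (x), open outward, flanked by two prongs that reach to 63.5 mm from the middle.
- shaker: Small shaker, fixed to the bench: white housing 104 (x) x 156 (y) x 40 mm high, origin at the middle of its underside, z up. Over black bellows a level aluminium deck carries all parts named below and a lidded petri dish. The deck's height differs every time: heights given are for its lowest setting and may really be up to 38 mm more. It is not measured: find it by touch.
- seat (a point): Point fixed to the housing, 67 mm above its underside, over the middle: where the middle of the bar's underside would be on the hard stops, deck lowest. The bar belongs centred here in plan, its y along the shaker's y. Its underside first meets the hooks about 14 mm higher; hooks click over it at 2.5 mm above the stops. The dish (fixed, 61 mm across) ends just below the stops.
- left_side (a point): Point on the housing top (40 mm up) below the left snap hook, 57 mm from the middle toward the shaker's +y. The black upright hook is 13 mm wide (x); its nose reaches inward to 52.3 mm from the middle. Heights above the housing's underside, deck lowest: hook top 84 mm, sloping lead-in down to 77, flat catch under the nose 75.5. The 6 mm strip ends below the catch.
- right_side (a point): The same for the right hook, toward the shaker's -y. Force to press the bar in, in all: climbs to 10 to 17 N over the lead-ins, falls to about 6 N (not clicked yet) while the noses rub down the strip's ends for 6 mm, then both click and about 5 N is left; from the stops, 2.5 mm lower, it climbs again without end. On release sprung pins lift the bar against the catches.
- cord_end (a point): Lower end of a thin stiff pull cord of the room, fixed and solid. From here it slants up to the robot's left: through about x, y, z = 0.57, 0.09, 0.16; 0.43, 0.18, 0.45; 0.35, 0.25, 0.66; 0.28, 0.31, 0.92 m. Shaker and bar lie to its right (-y). An arm that comes from its left must be drawn in close to the base (within 0.3 m) to pass it.
- left_hook (a joint): Outward bend of the hook at the shaker's +y side, rad: 0 upright, about 0.13 when the bar spreads it, back to under 0.02 after the click.
- right_hook (a joint): The same for the hook at the shaker's -y side.
- left_pin (a joint): Travel of a sprung upright steel pin, 6 mm across, 48 mm from the shaker's middle toward +y, just inside the hook; it is pushed down by the bar. In m: 0 up (its top at z = 76 mm with the deck lowest), about 0.0065 with the bar held under the hooks, 0.009 with the bar on the hard stop.
- right_pin (a joint): The same for the pin toward the shaker's -y side.
- timer: Bystander: grey-white lab timer, 64 x 64 x 20 mm, lying on the bench; origin under its middle.
- hex_key_set: Bystander: folding hex-key set, 30 x 100 x 20 mm, lying on the bench; origin under its middle.
- marker: Bystander: marker pen, 16 x 132 x 18 mm, lying on the bench; origin under its middle, length along its y axis.
- tweezers: Bystander: steel tweezers, 13 x 122 x 10 mm, lying on the bench; origin under the middle, length along their y axis.

How it is judged:
At the end, for the whole second after the job is handed in: The bar lies level (within 0.05 rad) along the shaker's y axis (within 0.08 rad), centred within 6 mm, clicked under both hooks: each pin held down more than 5 mm and each hook sprung back to less than 0.04 rad; the bar is at rest and let go (value of joint each of left_pin, right_pin above 0.005 m and value of joint each of left_hook, right_hook below 0.04 rad and horizontal distance between bar and shaker below 0.006 m and angle between the y axis of bar and the y axis of shaker, either way round below 0.08 rad and angle between bar's own z axis and vertical below 0.05 rad and linear speed of bar below 0.01 m/s and contact force between the fingers and bar below 0.2 N); the robot touches nothing.
It fails at once if the bar presses on the shaker with more than 30 N (contact force between bar and shaker above 30 N).
It fails at once if the robot itself presses on the shaker with more than 30 N (contact force between the arm and shaker above 30 N).
It fails at once if the fingers press on the shaker with more than 30 N (contact force between the fingers and shaker above 30 N).
It fails at once if the timer, hex-key set, marker or tweezers are moved more than 20 mm (distance of any of timer, hex_key_set, marker, tweezers from where it was at the start of the episode above 0.02 m).
It also fails if it takes over 58 s, if anything falls off the work surface, if the arm or the gripper's body presses on something with over 40 N, if the wrist force passes 120 N, or if a joint passes its speed limit or range.

## Robot

A 7-joint arm with a two-finger parallel gripper is mounted at the origin on a cart in front of the work surface, level with it; the furniture and walls round the work are solid. World frame = base frame: x ahead of the robot, y to its left, z up, the work surface at z = 0. Lengths are in m, angles in rad, forces in N, time in s.
With the tool pointing down it reaches from about 0.4 to 0.85 m from the base axis. Payload 4.5 kg.
Tool frame: the origin (TCP) lies at the very end of the fingers, on their centre line; the grasp point (between the pads) lies 19 mm behind it; z points along the fingers, y is the line along which they close (so a half turn about z gives the same grasp; the last joint's range is limited). The gripper opens to 88 mm and grips with 3 to 60 N. Pads are 18 mm wide; open, the fingers measure 123 mm over their backs; the gripper's body (75 mm by 187 mm) begins 45 mm behind the grasp point.
Start: joints at [-1.132, 0.689, -0.195, 1.565, 0.157, 0.902, -0.215], TCP at [0.246, 0.575, 0.239] pointing down, gripper open.
Joint ranges: [-3.01, 3.01], [-0.46, 2.08], [-1.47, 1.51], [0.13, 2.56], [-1, 4.14], [0.04, 2.09], [-2.66, 2.66]. Speed limits (rad/s): [2.57, 2.57, 3.14, 3.14, 3.14, 3.14, 3.14].

## Interface

Orientations are given as a unit quaternion [w, x, y, z].
In Python, from plant import robot gives the robot as it stands. The module is installed in compiled form; this text tells all that it offers.
- The arm moves only by the tool arm_command, never from a script. Its argument "deltas" is a list of rows, each a list of 2 entries, a list of its own where there are three numbers: the shift along the tool's x, y, z normalised to -1 to 1, where 1 is 0.3 m, then the turn, a rotation vector about the tool's x, y, z normalised to -1 to 1, where 1 is 90 degrees. A call has exactly 5 rows; each row is the pose to reach, as a shift and turn from the pose commanded when the call began, along the tool's axes at that moment; what a row does not reach only later rows make up. A row lasts 1/10 s, in which the tool goes at most 50 mm and 8.59 degrees, less where a joint would pass 70% of its speed; a pose out of reach is approached as far as the arm can. A call with a number of a shift or a turn outside -1 to 1 is refused whole. A call with a gripper value outside its range is refused whole. "hand" is the opening, from 0 (shut) to 1 (fully open), set as the call begins (left out, the last holds). The fingers move at their own pace and stop on an object; "squeeze" is the grip in N (left out, the last holds). Time passes only in rows, so rows that repeat a pose let the fingers close, or fill a call up. It gives the time, the measured TCP pose, the force, the opening and the grip force at its end, in the units of the state.
- robot.get_obs(): the state, without advancing time (a new reading comes with each control period).
- robot.capture(name): name is "side" or "top" or "wrist"; returns a dict with "color" (384x512x3 uint8, red, green, blue), "vertical_fov" (degrees; the focal length in pixels is half the picture's height over the tangent of half this angle, whatever the lens; pixels are square), "cx", "cy" (the principal point, pixels), "k1" (the pictures are not rectified: a ray, as slopes to the right and down, at radius r is drawn at 1 + k1 r^2 times it, then the intrinsics apply), "pose" (4x4, takes a point from camera to world coordinates). Camera axes: x right, y up, looking along -z (the intrinsics and any distortion apply to the point x, -y, -z); pixel columns grow to the right and rows downward; lengths in m; the calibration is good to about 2 mm. A picture is of the moment at which its call begins. There is no depth.
- robot.finish_job(): hands the job in; it is judged then, once.
The state is a dict: "clock": time; "joints": joint angles; "joint_velocities": joint speeds; "tau": joint torques, N m; "eef_pos": TCP position; "tcp_rot": TCP orientation; "ft_force": force on the tool from outside, world axes, zero at the start; "moment": the same for the moment, N m; "finger_gap": finger opening in m; "grasp_force": force on a finger pad.
Only numpy, scipy, OpenCV 4.12 (cv2) and the standard library are available. Lean on these libraries where they do the work, as an engineer would, in place of code of your own. Each camera call takes 0.05 s, during which the arm holds its last target. There are 200 camera calls.

## Working session

There is one attempt and no reset: what is moved stays moved. The work goes in short steps, Python scripts to look and compute and a tool call to move; the robot and the scene stay as the last step left them, time stands still between calls to the robot, and variables do not carry over. Pictures are saved under pics/ and viewed, at most 10 in all, crops included, and the job is handed in when it is done.

Besides the shell and the picture viewer there is one more tool, called by a JSON object that holds its "fn" and its "kwargs", one argument or row to a line. arm_command: Moves the arm, as the interface text tells. Its arguments: {"type":"object","properties":{"deltas":{"type":"array","items":{"type":"array"}},"hand":{"type":"number"},"squeeze":{"type":"number"}},"required":["deltas"]}

```bash
mkdir -p pics
cat > h.py <<'E'
import numpy as np, cv2
from plant import robot
def cap(n,f):
    c=robot.capture(n); cv2.imwrite(f'pics/{f}.png',c['color'][:,:,::-1]); np.save(f'pics/{f}.npy',{k:v for k,v in c.items()},allow_pickle=True); return c
def load(f): return np.load(f'pics/{f}.npy',allow_pickle=True).item()
def K(c):
    f=c['color'].shape[0]/2/np.tan(np.radians(c['vertical_fov'])/2)
    return np.array([[f,0,c['cx']],[0,f,c['cy']],[0,0,1]]), np.array([c['k1'],0,0,0,0.])
def ray(c,uv):
    k,d=K(c); p=cv2.undistortPoints(np.array(uv,float).reshape(-1,1,2),k,d).reshape(-1,2)
    P=np.array(c['pose']); r=np.c_[p[:,0],-p[:,1],-np.ones(len(p))]@P[:3,:3].T
    return P[:3,3],r
def atz(c,uv,z):
    o,r=ray(c,uv); z=np.broadcast_to(z,len(r)); return o+r*((z-o[2])/r[:,2])[:,None]
def proj(c,X):
    k,d=K(c); P=np.array(c['pose']); q=(np.atleast_2d(X)-P[:3,3])@P[:3,:3]; q=q*[1,-1,-1]
    return cv2.projectPoints(q,np.zeros(3),np.zeros(3),k,d)[0].reshape(-1,2)
E
python3 - <<'E'
from h import *
o=robot.get_obs(); print(o)
a=cap('top','top0'); b=cap('side','side0')
for c in(a,b): print(np.round(c['pose'],3).tolist(),c['vertical_fov'],c['k1'],c['cx'],c['cy'])
im=np.vstack([a['color'],b['color']])[:,:,::-1]
cv2.imwrite('pics/t2.png',cv2.resize(a['color'][:,:,::-1],(800,600),interpolation=cv2.INTER_CUBIC))
cv2.imwrite('pics/s2.png',cv2.resize(b['color'][:,:,::-1],(800,600),interpolation=cv2.INTER_CUBIC))
E
```

```text
{'clock': 0.0, 'joints': array([-1.13218986,  0.68997492, -0.19451018,  1.56636649,  0.1572794 ,
        0.90247302, -0.21513059]), 'joint_velocities': array([-0.00012579,  0.00212068,  0.00091046, -0.00142044, -0.00055883,
       -0.00268448,  0.00045811]), 'tau': array([ 1.45668822e-03, -5.27547777e+01, -1.26619700e+00, -1.53417921e+01,
       -5.25554863e-02,  6.52486458e-03,  1.65541251e-04]), 'eef_pos': array([0.24594118, 0.5738815 , 0.23790959]), 'tcp_rot': array([-1.26020239e-04,  2.01003991e-01,  9.79589994e-01, -9.07672332e-04]), 'ft_force': array([-0.33737314, -0.15182648,  0.24651726]), 'moment': array([-0.00617603, -0.02653356, -0.00285724]), 'grasp_force': 0.0, 'finger_gap': 0.08814876960416362}
[[0.03, 0.976, -0.218, 0.257], [-1.0, 0.03, -0.001, -0.048], [0.006, 0.218, 0.976, 1.405], [0.0, 0.0, 0.0, 1.0]] 50.59491080369558 -0.028182341829565853 256.97627518843404 190.70384340477784
[[-0.868, 0.178, -0.464, -0.154], [-0.496, -0.346, 0.796, 1.209], [-0.018, 0.921, 0.388, 0.655], [0.0, 0.0, 0.0, 1.0]] 50.35101391559622 -0.11859658098740328 252.18407431485835 192.77594749602304
```

View pics/t2.png

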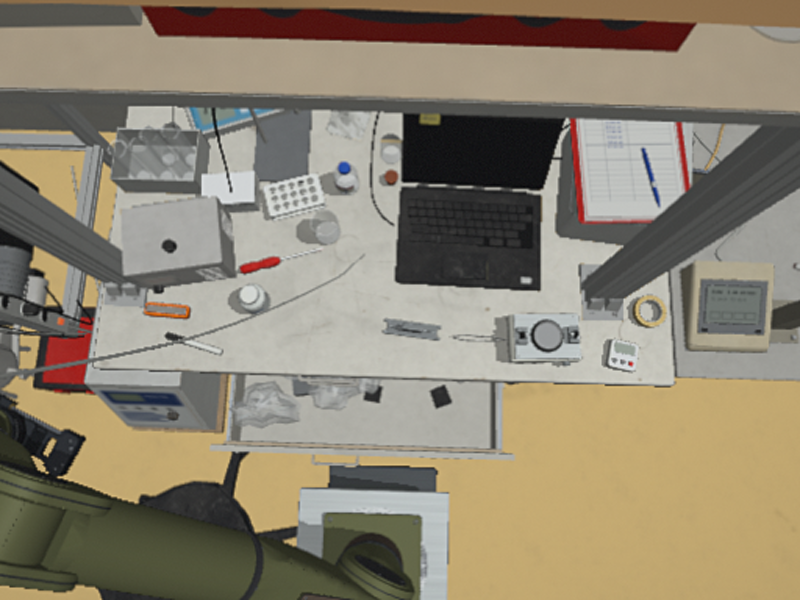

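View pics/s2.png

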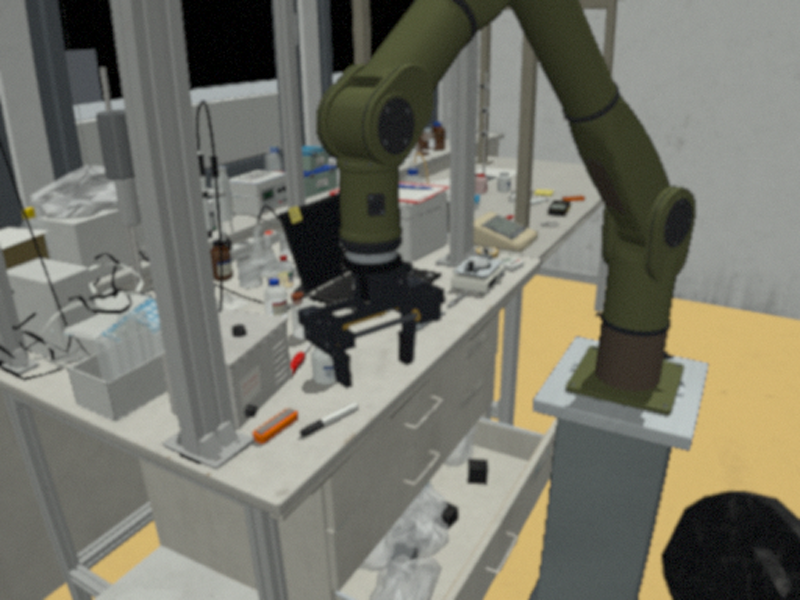

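The top view shows the bar at about (411,328), the shaker at (545,338), the tweezers at (478,337) and the timer at (622,355), in 800x600 pixels. The cord runs from (363,255) to the lower left. I'll take a closer crop to measure.

Run:
```python
from h import *
a=load('top0'); im=a['color'][190:245,235:415,::-1]
cv2.imwrite('pics/c1.png',cv2.resize(im,None,fx=4.4,fy=4.4,interpolation=cv2.INTER_CUBIC))
s=.64
for n,uv,z in[('bar',(411,328),.03),('shaker',(545,338),.06),('tw',(478,337),.0),('timer',(622,355),.02),('cord',(363,255),.16),('pillar',(590,300),0)]:
    print(n,atz(a,[(uv[0]*s,uv[1]*s)],z).round(3))
```

```text
bar [[ 0.497 -0.07   0.03 ]]
shaker [[ 0.479 -0.357  0.06 ]]
tw [[ 0.487 -0.221  0.   ]]
timer [[ 0.453 -0.536  0.02 ]]
cord [[0.623 0.034 0.16 ]]
pillar [[ 0.58  -0.476  0.   ]]
```

View pics/c1.png

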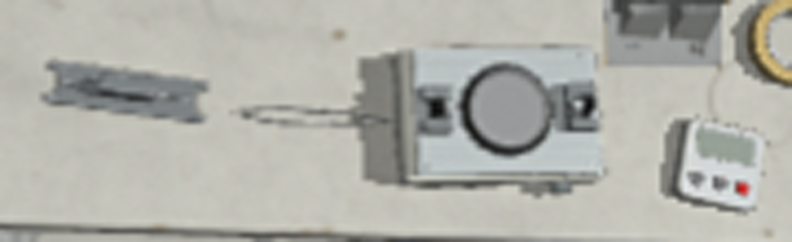

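The crop shows the bar centred at about (124,92), tilted about 7°. The shaker's hooks are at (435,107) and (580,106), with the dish at (507,108). Next I draw the arm in along the tool's -y, which points at the base.

{"fn": "arm_command", "kwargs": {
  "deltas": [
    [[0,-0.14,0],[0,0,0]],
    [[0,-0.3,0],[0,0,0]],
    [[0,-0.46,0],[0,0,0]],
    [[0,-0.62,0],[0,0,0]],
    [[0,-0.75,0],[0,0,0]]
  ]
}}

```text
clock: 0.6
eef_pos: [0.1565, 0.3645, 0.2386]
tcp_rot: [0.0, 0.201, 0.98, -0.001]
ft_force: [-0.1, 0.0, 0.6]
finger_gap: 0.0883
grasp_force: 0.0
```

Run:
```python
from h import *
o=robot.get_obs(); print(o['joints'].round(3),o['eef_pos'].round(3),o['tcp_rot'].round(3))
a=load('top0')
P=lambda u,v:(u/4.4+235,v/4.4+190)
b=atz(a,[P(45,80),P(207,100),P(124,92)],.004); print(b.round(4))
print(atz(a,[P(412,48),P(598,45),P(600,178),P(412,180)],.04).round(4))
for z in(.08,.1,.12): print(z,atz(a,[P(435,107),P(580,106),P(507,108)],z).round(4).tolist())
```

```text
[-1.135  0.412 -0.209  2.208  0.163  0.538 -0.302] [0.156 0.365 0.239] [ 0.     0.201  0.98  -0.001]
[[ 0.5062 -0.0075  0.004 ]
 [ 0.494  -0.1367  0.004 ]
 [ 0.4985 -0.0706  0.004 ]]
[[ 0.5338 -0.2936  0.04  ]
 [ 0.5406 -0.4394  0.04  ]
 [ 0.4363 -0.4377  0.04  ]
 [ 0.4305 -0.2928  0.04  ]]
0.08 [[0.481, -0.3034, 0.08], [0.485, -0.4129, 0.08], [0.4819, -0.3577, 0.08]]
0.1 [[0.4776, -0.2995, 0.1], [0.4816, -0.4074, 0.1], [0.4785, -0.353, 0.1]]
0.12 [[0.4742, -0.2957, 0.12], [0.4781, -0.4019, 0.12], [0.4751, -0.3483, 0.12]]
```

{"fn": "arm_command", "kwargs": {
  "deltas": [
    [[0,-0.1,0],[0,0,0]],
    [[0,-0.2,0],[0,0,0]],
    [[0,-0.28,0],[0,0,0]],
    [[0,-0.35,0],[0,0,0]],
    [[0,-0.35,0],[0,0,0]]
  ]
}}

```text
clock: 1.1
eef_pos: [0.1154, 0.2678, 0.2386]
tcp_rot: [0.0, 0.201, 0.98, -0.002]
ft_force: [0.4, 0.5, -1.2]
finger_gap: 0.0879
grasp_force: 0.0
```

Run:
```python
from h import *
o=robot.get_obs(); print(o['joints'].round(3),o['eef_pos'].round(3),o['tcp_rot'].round(3),np.hypot(*o['eef_pos'][:2]))
b=cap('side','side1');a=cap('top','top1')
C=np.array([[.57,.09,.16],[.43,.18,.45],[.35,.25,.66],[.28,.31,.92]])
im=[]
for c in(a,b):
    i=c['color'][:,:,::-1].copy(); p=proj(c,C)
    for q in p.astype(int): cv2.circle(i,tuple(map(int,q)),3,(0,0,255),-1)
    im.append(i)
cv2.imwrite('pics/v1.png',cv2.resize(np.hstack(im),(800,300),interpolation=cv2.INTER_AREA))
```

```text
[-1.165  0.297 -0.213  2.468  0.164  0.392 -0.354] [0.115 0.268 0.239] [ 0.     0.201  0.98  -0.002] 0.2916283743730849
```

View pics/v1.png

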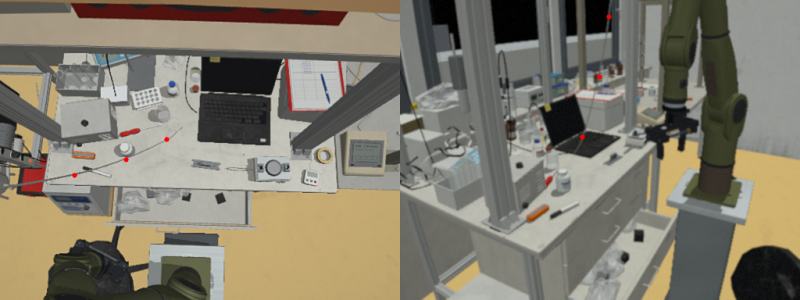

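The overlaid red cord points are clear of the arm, which is now folded to r = 0.29 m. Next I swing about the base toward -y.

{"fn": "arm_command", "kwargs": {
  "deltas": [
    [[-0.129,-0.009,0],[0,0,0.0844]],
    [[-0.255,-0.034,0],[0,0,0.169]],
    [[-0.377,-0.076,0],[0,0,0.253]],
    [[-0.493,-0.134,0],[0,0,0.338]],
    [[-0.599,-0.206,0],[0,0,0.422]]
  ]
}}

```text
clock: 1.7
eef_pos: [0.2603, 0.1441, 0.2388]
tcp_rot: [0.001, 0.511, 0.859, 0.002]
ft_force: [0.8, 0.4, -0.6]
finger_gap: 0.0883
grasp_force: 0.0
```

{"fn": "arm_command", "kwargs": {
  "deltas": [
    [[-0.129,-0.009,0],[0,0,0.0844]],
    [[-0.255,-0.034,0],[0,0,0.169]],
    [[-0.377,-0.076,0],[0,0,0.253]],
    [[-0.493,-0.134,0],[0,0,0.338]],
    [[-0.599,-0.206,0],[0,0,0.422]]
  ]
}}

```text
clock: 2.2
eef_pos: [0.2924, -0.0454, 0.2388]
tcp_rot: [0.001, 0.763, 0.646, 0.001]
ft_force: [0.8, 0.6, 0.3]
finger_gap: 0.0881
grasp_force: 0.0
```

```bash
cat > st.py <<'E'
from h import *
from scipy.spatial.transform import Rotation as R
def RT(o): 
    q=o['tcp_rot']; return R.from_quat([q[1],q[2],q[3],q[0]])
def goal(xyz,yaw):
    """tool-down, tool y (closing) in direction yaw; prints deltas normalised"""
    o=robot.get_obs(); r=RT(o)
    y=np.array([np.cos(yaw),np.sin(yaw),0]); z=np.array([0,0,-1.]); G=R.from_matrix(np.c_[np.cross(y,z),y,z])
    print('shift',(r.inv().apply(np.array(xyz)-o['eef_pos'])/.3).round(3),'turn',((r.inv()*G).as_rotvec()/(np.pi/2)).round(4))
E
python3 - <<'E'
from st import *
o=robot.get_obs(); print(o['joints'].round(3),o['eef_pos'].round(3),RT(o).as_matrix().round(3))
goal([.42,-.07,.24],-np.arctan2(.0122,.1292)*-1)
E
```

```text
[-0.082  0.3    0.108  2.473 -0.088  0.368 -0.062] [ 0.292 -0.045  0.239] [[ 0.164  0.986  0.003]
 [ 0.986 -0.164 -0.   ]
 [ 0.     0.003 -1.   ]]
shift [-0.011  0.433 -0.003] turn [ 2.200e-03  1.000e-04 -1.651e-01]
```

{"fn": "arm_command", "kwargs": {
  "deltas": [
    [[0.005,0.13,0],[0,0,-0.01]],
    [[0.01,0.27,0],[0,0,-0.02]],
    [[0.015,0.42,0],[0,0,-0.03]],
    [[0.02,0.57,0],[0,0,-0.04]],
    [[0.026,0.663,0],[0,0,-0.045]]
  ]
}}

```text
clock: 2.7
eef_pos: [0.4925, -0.0683, 0.2387]
tcp_rot: [0.002, 0.738, 0.675, 0.001]
ft_force: [-0.9, 0.7, -0.2]
finger_gap: 0.088
grasp_force: 0.0
```

Run:
```python
from st import *
a=cap('wrist','w1'); o=robot.get_obs(); print(o['joints'].round(3),o['eef_pos'].round(4),o['tcp_rot'].round(3))
print(np.round(a['pose'],3).tolist(),a['vertical_fov'],a['k1'])
cv2.imwrite('pics/w1v.png',cv2.resize(a['color'][:,:,::-1],(800,600),interpolation=cv2.INTER_CUBIC))
```

```text
[-0.013  0.526  0.089  1.95  -0.072  0.659  0.033] [ 0.4967 -0.0684  0.2388] [0.004 0.738 0.675 0.003]
[[0.996, 0.085, 0.023, 0.499], [-0.088, 0.945, 0.316, 0.013], [0.005, -0.317, 0.949, 0.384], [0.0, 0.0, 0.0, 1.0]] 65.4341682323727 0.013701659271078557
```

View pics/w1v.png

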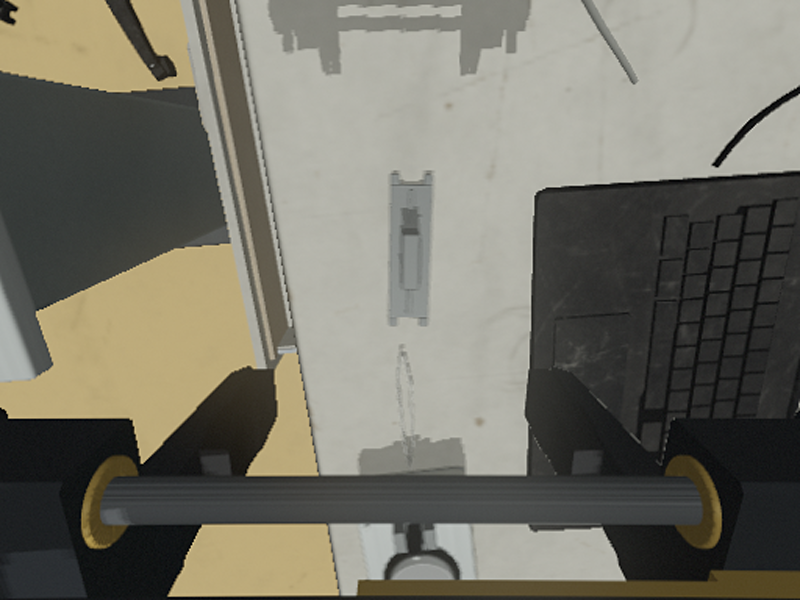

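The wrist view shows the bar with corners at about (390,172), (433,172), (429,325) and (389,325). Its block top spans (403–419, 235–290). The tweezers lie below it and the shaker is at the bottom.

Run:
```python
from st import *
a=load('w1'); s=.64
p=atz(a,np.array([(390,172),(433,172),(429,325),(389,325)])*s,.006); print(p.round(4),p.mean(0).round(4))
d=p[:2].mean(0)-p[2:].mean(0); print(np.linalg.norm(d),np.arctan2(-d[0],d[1]))
q=atz(a,np.array([(403,235),(419,235),(419,290),(403,290)])*s,.036); print(q.round(4),q.mean(0).round(4))
```

```text
[[ 0.4907 -0.0067  0.006 ]
 [ 0.5242 -0.0097  0.006 ]
 [ 0.5122 -0.1375  0.006 ]
 [ 0.4776 -0.1343  0.006 ]] [ 0.5012 -0.0721  0.006 ]
0.12827774257257205 -0.09779091398916968
[[ 0.4967 -0.0514  0.036 ]
 [ 0.5087 -0.0525  0.036 ]
 [ 0.5054 -0.0956  0.036 ]
 [ 0.493  -0.0945  0.036 ]] [ 0.501  -0.0735  0.036 ]
```

Run:
```python
from st import *
goal([.501,-.073,.06],-.098)
goal([.501,-.073,.0095],-.098)
```

```text
shift [-0.014  0.01   0.596] turn [0.0062 0.     0.0063]
shift [-0.014  0.008  0.764] turn [0.0062 0.     0.0063]
```

{"fn": "arm_command", "kwargs": {
  "deltas": [
    [[-0.003,0.002,0.1],[0,0,0.003]],
    [[-0.006,0.004,0.24],[0.003,0,0.006]],
    [[-0.01,0.006,0.38],[0.003,0,0.006]],
    [[-0.014,0.01,0.52],[0.003,0,0.006]],
    [[-0.014,0.01,0.596],[0.003,0,0.006]]
  ]
}}

```text
clock: 3.25
eef_pos: [0.4899, -0.0721, 0.0566]
tcp_rot: [-0.003, 0.741, 0.671, -0.002]
ft_force: [0.4, -0.2, 0.0]
finger_gap: 0.088
grasp_force: 0.0
```

Run:
```python
from st import *
robot.capture('top'); robot.capture('top')
o=robot.get_obs(); print(o['eef_pos'].round(4),RT(o).as_matrix().round(4).tolist(),o['joint_velocities'].round(3))
goal([.501,-.073,.0095],-.098)
```

```text
[ 0.4889 -0.0719  0.0568] [[0.0982, 0.9951, -0.0094], [0.9952, -0.0982, 0.0011], [0.0002, -0.0095, -1.0]] [-0.005 -0.081  0.013 -0.01   0.     0.044 -0.002]
shift [0.    0.042 0.157] turn [-0.006  -0.0001 -0.0002]
```

{"fn": "arm_command", "kwargs": {
  "deltas": [
    [[0,0.015,0.02],[0,0,0]],
    [[0,0.03,0.06],[0,0,0]],
    [[0,0.03,0.1],[0,0,0]],
    [[0,0.03,0.13],[0,0,0]],
    [[0,0.03,0.13],[0,0,0]]
  ]
}}

```text
clock: 3.85
eef_pos: [0.4978, -0.0727, 0.0199]
tcp_rot: [-0.002, 0.741, 0.672, -0.002]
ft_force: [-0.2, 0.1, 0.9]
finger_gap: 0.0886
grasp_force: 0.0
```

Run:
```python
from st import *
for i in range(3):
    o=robot.get_obs(); print(o['eef_pos'].round(4),o['joint_velocities'].round(3)); robot.capture('top')
goal([.501,-.073,.0095],-.098)
```

```text
[ 0.4978 -0.0727  0.0199] [-0.    -0.025  0.003  0.002 -0.     0.016 -0.001]
[ 0.498  -0.0728  0.0204] [-0.002 -0.016  0.002 -0.002  0.001  0.004 -0.   ]
[ 0.4983 -0.0728  0.0208] [-0.    -0.013  0.003 -0.002  0.002  0.001  0.002]
shift [0.    0.009 0.038] turn [-0.003  -0.     -0.0003]
```

{"fn": "arm_command", "kwargs": {
  "deltas": [
    [[0,0.009,0.02],[0,0,0]],
    [[0,0.009,0.036],[0,0,0]],
    [[0,0.009,0.036],[0,0,0]],
    [[0,0.009,0.036],[0,0,0]],
    [[0,0.009,0.036],[0,0,0]]
  ]
}}

```text
clock: 4.5
eef_pos: [0.5011, -0.0731, 0.0101]
tcp_rot: [-0.002, 0.741, 0.671, -0.002]
ft_force: [-0.1, 0.3, -0.2]
finger_gap: 0.0882
grasp_force: 0.0
```

{"fn": "arm_command", "kwargs": {
  "deltas": [
    [[0,0,0],[0,0,0]],
    [[0,0,0],[0,0,0]],
    [[0,0,0],[0,0,0]],
    [[0,0,0],[0,0,0]],
    [[0,0,0],[0,0,0]]
  ],
  "hand": 0,
  "squeeze": 45
}}

```text
clock: 5.0
eef_pos: [0.5012, -0.0731, 0.0101]
tcp_rot: [-0.002, 0.741, 0.671, -0.002]
ft_force: [-0.7, -0.6, 0.0]
finger_gap: 0.0506
grasp_force: 0.0
```

{"fn": "arm_command", "kwargs": {
  "deltas": [
    [[0,0,0],[0,0,0]],
    [[0,0,0],[0,0,0]],
    [[0,0,0],[0,0,0]],
    [[0,0,0],[0,0,0]],
    [[0,0,0],[0,0,0]]
  ]
}}

```text
clock: 5.5
eef_pos: [0.501, -0.0731, 0.0101]
tcp_rot: [-0.002, 0.741, 0.671, -0.002]
ft_force: [-0.3, 0.6, 0.0]
finger_gap: 0.0138
grasp_force: 45.0
```

Gripped at 13.8 mm with 45 N, so I lift.

{"fn": "arm_command", "kwargs": {
  "deltas": [
    [[0,0,-0.06],[0,0,0]],
    [[0,0,-0.18],[0,0,0]],
    [[0,0,-0.32],[0,0,0]],
    [[0,0,-0.46],[0,0,0]],
    [[0,0,-0.6],[0,0,0]]
  ]
}}

```text
clock: 6.0
eef_pos: [0.5015, -0.0731, 0.1916]
tcp_rot: [-0.002, 0.741, 0.671, -0.002]
ft_force: [0.6, 0.3, -1.0]
finger_gap: 0.0137
grasp_force: 45.0
```

Run:
```python
from st import *
o=robot.get_obs(); print(o['joints'].round(3))
goal([.50,-.235,.22],.042)
```

```text
[ 0.004  0.611  0.08   1.972 -0.086  0.567  0.044]
shift [-0.537  0.048 -0.095] turn [-0.0033 -0.0003 -0.0895]
```

{"fn": "arm_command", "kwargs": {
  "deltas": [
    [[-0.08,0.01,-0.02],[-0.003,0,-0.02]],
    [[-0.2,0.02,-0.05],[-0.003,0,-0.04]],
    [[-0.33,0.03,-0.08],[-0.003,0,-0.06]],
    [[-0.46,0.04,-0.08],[-0.003,0,-0.08]],
    [[-0.537,0.048,-0.08],[-0.003,0,-0.09]]
  ]
}}

```text
clock: 6.5
eef_pos: [0.4996, -0.2389, 0.2143]
tcp_rot: [0.001, 0.693, 0.721, -0.001]
ft_force: [-0.1, -0.1, -0.8]
finger_gap: 0.0135
grasp_force: 45.0
```

Run:
```python
from st import *
robot.capture('top'); robot.capture('top')
a=cap('wrist','w2'); o=robot.get_obs(); print(o['eef_pos'].round(4),o['joint_velocities'].round(3))
cv2.imwrite('pics/w2v.png',cv2.resize(a['color'][:,:,::-1],(800,600),interpolation=cv2.INTER_CUBIC))
```

```text
[ 0.4997 -0.2367  0.2137] [-0.047 -0.005 -0.045  0.025 -0.015 -0.001 -0.009]
```

View pics/w2v.png

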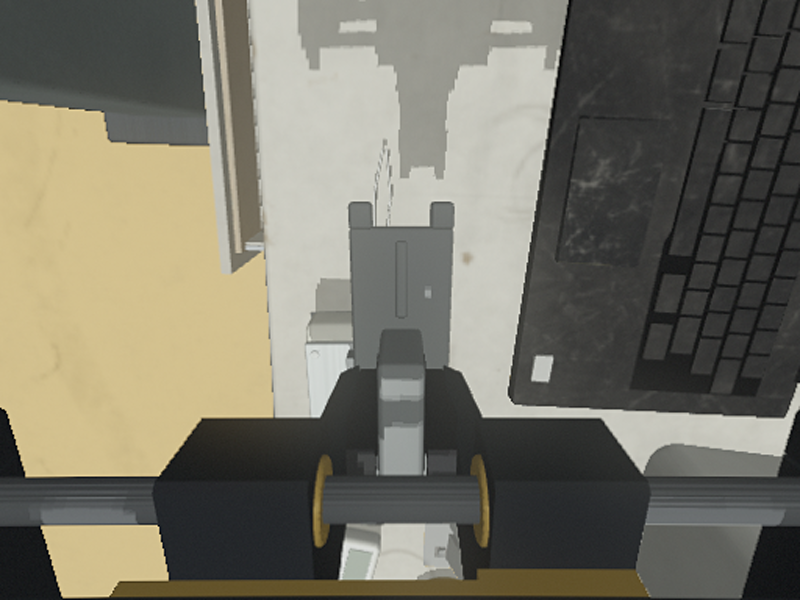

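The bar's +y slot shows between prongs at x of 371 and 431, with its floor at row 226. The shaker housing's (-x,+y) top corner is at about (306,343).

Run:
```python
from st import *
a=load('w2'); s=.64
print('corner',atz(a,np.array([(306,343)])*s,.04).round(4), 'base',atz(a,np.array([(308,312)])*s,.0).round(4))
o=robot.get_obs(); zt=o['eef_pos'][2]-.0101+.006
p=atz(a,np.array([(371,226),(431,226),(349,203),(454,203),(371,203),(431,203)])*s,zt); print(p.round(4))
loc=RT(o).inv().apply(p-o['eef_pos']); print('tool frame',loc.round(4))
# shaker centre from corner
ph=.042; c=atz(a,np.array([(306,343)])*s,.04)[0]
Rz=np.array([[np.cos(ph),-np.sin(ph)],[np.sin(ph),np.cos(ph)]]); print('centre',c[:2]-Rz@[-.052,.078])
goal([.483,-.30,.20],.042)
```

```text
corner [[ 0.431  -0.3012  0.04  ]] base [[ 0.4252 -0.2914  0.    ]]
[[ 0.4875 -0.1835  0.2096]
 [ 0.5068 -0.1828  0.2096]
 [ 0.4805 -0.1765  0.2096]
 [ 0.5136 -0.1753  0.2096]
 [ 0.4874 -0.1763  0.2096]
 [ 0.5063 -0.1756  0.2096]]
tool frame [[ 0.0535 -0.0101  0.0041]
 [ 0.0535  0.0091  0.0041]
 [ 0.0608 -0.0169  0.0041]
 [ 0.0607  0.0163  0.0041]
 [ 0.0608 -0.01    0.0041]
 [ 0.0608  0.009   0.0041]]
centre [ 0.48621868 -0.37695083]
shift [-0.209 -0.064  0.046] turn [-0.0004 -0.     -0.0019]
```

Run:
```python
from st import *
a=load('top0')
P=lambda u,v:(u/4.4+235,v/4.4+190)
print(atz(a,[P(605,65),P(725,65),P(605,0),P(725,0)],.0).round(3))
goal([.486,-.385,.19],.042)
```

```text
[[ 0.533 -0.456  0.   ]
 [ 0.536 -0.553  0.   ]
 [ 0.586 -0.458  0.   ]
 [ 0.589 -0.556  0.   ]]
shift [-0.492 -0.065  0.079] turn [-0.0004 -0.     -0.0019]
```

{"fn": "arm_command", "kwargs": {
  "deltas": [
    [[-0.06,-0.01,0.01],[0,0,0]],
    [[-0.16,-0.025,0.03],[0,0,0]],
    [[-0.28,-0.045,0.05],[0,0,0]],
    [[-0.4,-0.06,0.07],[0,0,0]],
    [[-0.475,-0.065,0.08],[0,0,0]]
  ]
}}

```text
clock: 7.15
eef_pos: [0.4865, -0.379, 0.1891]
tcp_rot: [-0.001, 0.692, 0.722, -0.0]
ft_force: [0.1, 0.2, -0.7]
finger_gap: 0.0139
grasp_force: 45.0
```

Run:
```python
from st import *
for i in range(6): robot.capture('top')
a=cap('wrist','w3'); o=robot.get_obs(); print(o['eef_pos'].round(4),o['joint_velocities'].round(3),o['joints'].round(3),o['ft_force'],o['clock'])
cv2.imwrite('pics/w3v.png',cv2.resize(a['color'][100:320,120:380,::-1],None,fx=3,fy=3,interpolation=cv2.INTER_CUBIC))
```

```text
[ 0.4882 -0.3755  0.19  ] [ 0.003 -0.002  0.008 -0.007  0.004 -0.     0.002] [ 0.589  0.732 -0.013  1.648  0.01   0.762  0.619] [-0.17446531  0.87340857  0.0764666 ] 7.5
```

View pics/w3v.png

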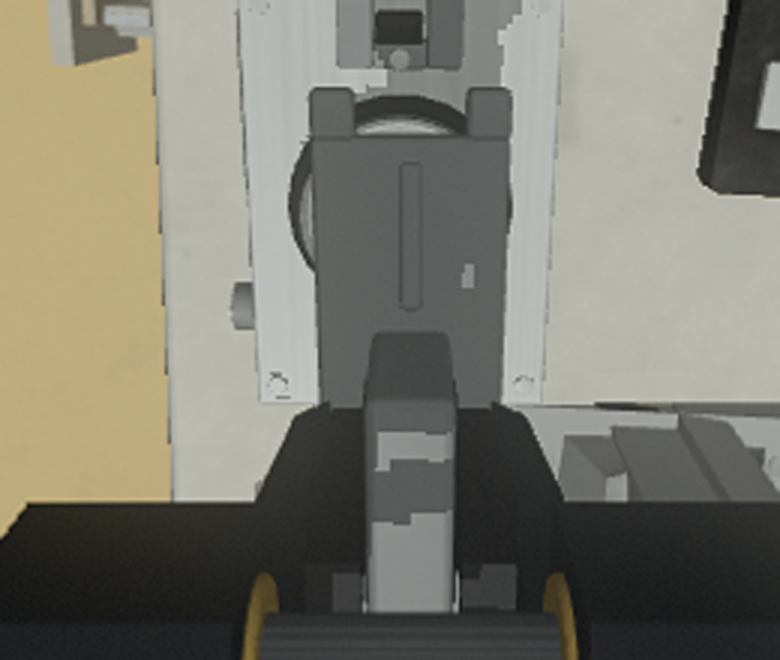

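The crop shows the black hook top at (375–424, 10–44), its pin at (400,60), the bar's slot at (353–468) with its floor at row 136, and the housing's -y corners at (261,403) and (544,403).

Run:
```python
from st import *
a=load('w3'); P=lambda L:np.array(L,float)/3+[120,100]
c=atz(a,P([(261,403),(544,403),(241,12),(557,80)]),.04); print('housing',c.round(4))
l=c[2]-c[0]; r=c[3]-c[1]; ph=np.mean([np.arctan2(-l[0],l[1]),np.arctan2(-r[0],r[1])]); e=c[1]-c[0]
print('yaws',np.arctan2(-l[0],l[1]),np.arctan2(-r[0],r[1]),np.arctan2(e[1],e[0]),np.linalg.norm(e))
Y=lambda p:np.array([-np.sin(p),np.cos(p)])
cen=c[:2,:2].mean(0)+.078*Y(ph); print('centre',cen)
for d in(0,.01,.02,.03,.038):
    h=atz(a,P([(375,10),(424,10),(375,44),(424,44)]),.084+d); p=atz(a,P([(400,60)]),.076+d)[0,:2]
    print(d,h[:2,:2].mean(0).round(4),h[2:,:2].mean(0).round(4),'w',np.linalg.norm(h[1]-h[0]).round(4),np.linalg.norm(h[3]-h[2]).round(4),'pin->centre',(p-.048*Y(.04)).round(4), (p-cen)@Y(.04))
o=robot.get_obs(); zt=o['eef_pos'][2]-.0101+.006
b=atz(a,P([(353,136),(468,136)]),zt)[:,:2]; m=b.mean(0); e=b[1]-b[0]; print('slot',b.round(4),'yaw',np.arctan2(e[1],e[0]),np.linalg.norm(e),'barcentre',m-.056*Y(.042), 'tool yaw',np.arctan2(*RT(o).as_matrix()[:2,1][::-1]))
```

```text
housing [[ 0.4373 -0.4425  0.04  ]
 [ 0.5402 -0.4378  0.04  ]
 [ 0.4317 -0.3062  0.04  ]
 [ 0.5335 -0.3225  0.04  ]]
yaws 0.04074357691399502 0.05766417097839956 0.04617262610002642 0.10303389454501119
centre [ 0.48489342 -0.36225748]
0 [ 0.482  -0.3019] [ 0.4824 -0.3107] w 0.0132 0.0133 pin->centre [ 0.4846 -0.3636] 0.04669580318099804
0.01 [ 0.4821 -0.3016] [ 0.4825 -0.3101] w 0.0127 0.0128 pin->centre [ 0.4847 -0.3628] 0.047514882883063464
0.02 [ 0.4822 -0.3013] [ 0.4826 -0.3094] w 0.0121 0.0123 pin->centre [ 0.4847 -0.3619] 0.04833396258512888
0.03 [ 0.4823 -0.301 ] [ 0.4826 -0.3088] w 0.0116 0.0117 pin->centre [ 0.4848 -0.3611] 0.0491530422871943
0.038 [ 0.4823 -0.3007] [ 0.4827 -0.3082] w 0.0112 0.0113 pin->centre [ 0.4848 -0.3605] 0.04980830604884665
slot [[ 0.476  -0.3193]
 [ 0.4952 -0.3184]] yaw 0.04652675388520709 0.019232273634531314 barcentre [ 0.48791063 -0.37481572] tool yaw 0.04625348369209278
```

{"fn": "arm_command", "kwargs": {
  "deltas": [
    [[0.021,-0.004,0.03],[0,0,0]],
    [[0.042,-0.0085,0.08],[0,0,0]],
    [[0.042,-0.0085,0.13],[0,0,0]],
    [[0.042,-0.0085,0.16],[0,0,0]],
    [[0.042,-0.0085,0.175],[0,0,0]]
  ]
}}

```text
clock: 8.0
eef_pos: [0.4839, -0.3645, 0.1363]
tcp_rot: [-0.001, 0.691, 0.722, 0.0]
ft_force: [-0.4, -0.7, -1.1]
finger_gap: 0.0136
grasp_force: 45.0
```

Run:
```python
from st import *
for i in range(5): robot.capture('top')
a=cap('wrist','w4'); o=robot.get_obs(); print(o['eef_pos'].round(4),o['ft_force'].round(2),o['clock'])
goal([.4851,-.3632,.125],.0455)
cv2.imwrite('pics/w4v.png',cv2.resize(a['color'][100:320,120:380,::-1],None,fx=3,fy=3,interpolation=cv2.INTER_CUBIC))
```

```text
[ 0.4845 -0.366   0.138 ] [ 0.27 -0.01 -1.21] 8.3
shift [0.009 0.002 0.043] turn [ 0.0006  0.0003 -0.0018]
```

View pics/w4v.png

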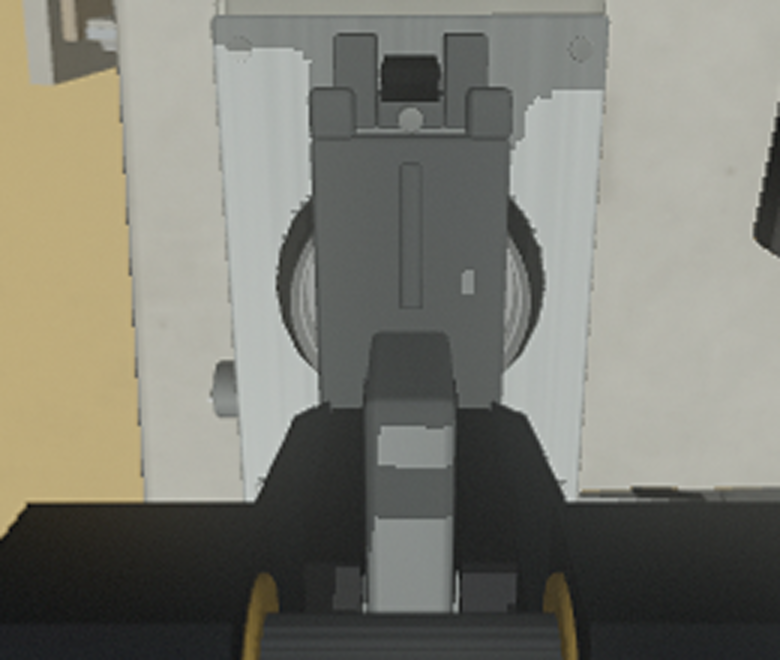

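The slot (353–468) is centred over the hook (382–440) in x. The pin is at (411,120) and the housing's +y edge at row 17, so I check y.

Run:
```python
from st import *
a=load('w4'); P=lambda L:np.array(L,float)/3+[120,100]
Y=lambda p:np.array([-np.sin(p),np.cos(p)]); ph=.0455
c=atz(a,P([(217,17),(606,17)]),.04)[:,:2]; cen=c.mean(0)-.078*Y(ph); print(c.round(4),'centre',cen.round(4))
for d in(0,.01,.02,.03):
    h=atz(a,P([(382,100),(440,100)]),.084+d)[:,:2]; p=atz(a,P([(411,120)]),.076+d)[0,:2]
    print(d,'hookw',np.linalg.norm(h[1]-h[0]).round(4),'pin->c',(p-.048*Y(ph)).round(4))
o=robot.get_obs(); zt=o['eef_pos'][2]-.0101+.006
b=atz(a,P([(353,136),(468,136)]),zt)[:,:2]; print('bar c',(b.mean(0)-.056*Y(ph)).round(4))
```

```text
[[ 0.4313 -0.2965]
 [ 0.5326 -0.2921]] centre [ 0.4855 -0.3722]
0 hookw 0.0128 pin->c [ 0.4848 -0.3636]
0.01 hookw 0.0121 pin->c [ 0.4847 -0.3621]
0.02 hookw 0.0115 pin->c [ 0.4846 -0.3606]
0.03 hookw 0.0108 pin->c [ 0.4845 -0.3591]
bar c [ 0.4846 -0.3656]
```

The y correction is about +3 mm. Contact is expected near TCP z of 0.10, so I go down in modest steps and watch the force.

{"fn": "arm_command", "kwargs": {
  "deltas": [
    [[0.005,0,0.0],[0,0,0]],
    [[0.0105,0,0.01],[0,0,0]],
    [[0.0105,0,0.02],[0,0,0]],
    [[0.0105,0,0.03],[0,0,0]],
    [[0.0105,0,0.03],[0,0,0]]
  ]
}}

```text
clock: 8.8
eef_pos: [0.4837, -0.3623, 0.1278]
tcp_rot: [-0.001, 0.692, 0.722, 0.0]
ft_force: [-0.3, 0.3, -0.7]
finger_gap: 0.0135
grasp_force: 45.0
```

{"fn": "arm_command", "kwargs": {
  "deltas": [
    [[0,0,0.007],[0,0,0]],
    [[0,0,0.014],[0,0,0]],
    [[0,0,0.021],[0,0,0]],
    [[0,0,0.028],[0,0,0]],
    [[0,0,0.028],[0,0,0]]
  ]
}}

```text
clock: 9.3
eef_pos: [0.4838, -0.3624, 0.1197]
tcp_rot: [-0.0, 0.692, 0.722, 0.0]
ft_force: [-0.6, -0.9, -0.6]
finger_gap: 0.0136
grasp_force: 45.0
```

{"fn": "arm_command", "kwargs": {
  "deltas": [
    [[0,0,0.005],[0,0,0]],
    [[0,0,0.01],[0,0,0]],
    [[0,0,0.015],[0,0,0]],
    [[0,0,0.02],[0,0,0]],
    [[0,0,0.02],[0,0,0]]
  ]
}}

```text
clock: 9.8
eef_pos: [0.4839, -0.3624, 0.1138]
tcp_rot: [-0.0, 0.692, 0.722, 0.0]
ft_force: [0.9, -0.6, 0.2]
finger_gap: 0.0134
grasp_force: 45.0
```

{"fn": "arm_command", "kwargs": {
  "deltas": [
    [[0,0.002,0.004],[0,0,0]],
    [[0,0.003,0.008],[0,0,0]],
    [[0,0.003,0.012],[0,0,0]],
    [[0,0.003,0.016],[0,0,0]],
    [[0,0.003,0.016],[0,0,0]]
  ]
}}

```text
clock: 10.3
eef_pos: [0.4848, -0.3624, 0.109]
tcp_rot: [-0.0, 0.692, 0.722, 0.0]
ft_force: [-0.3, -0.1, -1.0]
finger_gap: 0.0136
grasp_force: 45.0
```

{"fn": "arm_command", "kwargs": {
  "deltas": [
    [[0,0,0.004],[0,0,0]],
    [[0,0,0.008],[0,0,0]],
    [[0,0,0.012],[0,0,0]],
    [[0,0,0.016],[0,0,0]],
    [[0,0,0.016],[0,0,0]]
  ]
}}

```text
clock: 10.8
eef_pos: [0.4848, -0.3624, 0.1042]
tcp_rot: [-0.0, 0.692, 0.722, 0.0]
ft_force: [-0.6, -0.3, -0.9]
finger_gap: 0.0135
grasp_force: 45.0
```

Run:
```python
from st import *
a=cap('wrist','w5'); o=robot.get_obs(); print(o['eef_pos'].round(4),o['ft_force'].round(2),o['moment'].round(3),o['clock'])
cv2.imwrite('pics/w5v.png',cv2.resize(a['color'][90:200,170:350,::-1],None,fx=4,fy=4,interpolation=cv2.INTER_CUBIC))
```

```text
[ 0.4849 -0.3624  0.1043] [-0.9   0.29 -1.03] [-0.035  0.058  0.019] 10.85
```

View pics/w5v.png

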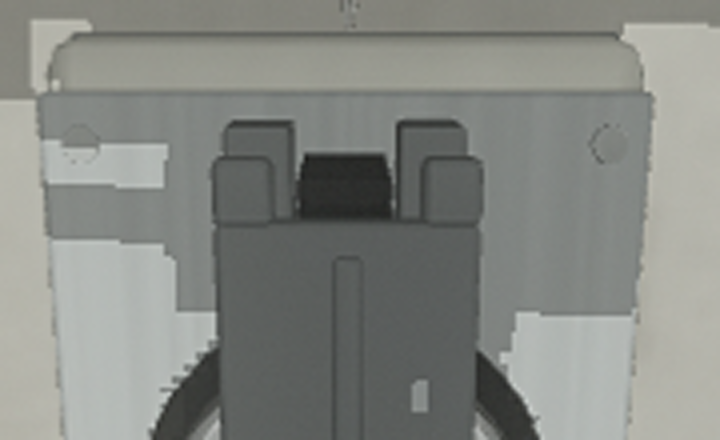

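The hook (299–391) sits within the slot (274–423), with about 0.4 mm of offset, and there is no contact yet. I continue down.

{"fn": "arm_command", "kwargs": {
  "deltas": [
    [[0,0,0.004],[0,0,0]],
    [[0,0,0.008],[0,0,0]],
    [[0,0,0.012],[0,0,0]],
    [[0,0,0.014],[0,0,0]],
    [[0,0,0.014],[0,0,0]]
  ]
}}

```text
clock: 11.35
eef_pos: [0.4848, -0.3624, 0.1001]
tcp_rot: [-0.0, 0.692, 0.722, 0.0]
ft_force: [0.2, -0.4, -1.0]
finger_gap: 0.0134
grasp_force: 45.0
```

{"fn": "arm_command", "kwargs": {
  "deltas": [
    [[0,0,0.003],[0,0,0]],
    [[0,0,0.006],[0,0,0]],
    [[0,0,0.009],[0,0,0]],
    [[0,0,0.012],[0,0,0]],
    [[0,0,0.012],[0,0,0]]
  ]
}}

```text
clock: 11.85
eef_pos: [0.4849, -0.3626, 0.0966]
tcp_rot: [-0.0, 0.692, 0.722, 0.0]
ft_force: [-0.3, -1.0, -0.3]
finger_gap: 0.0137
grasp_force: 45.0
```

{"fn": "arm_command", "kwargs": {
  "deltas": [
    [[0,0,0.003],[0,0,0]],
    [[0,0,0.006],[0,0,0]],
    [[0,0,0.008],[0,0,0]],
    [[0,0,0.01],[0,0,0]],
    [[0,0,0.01],[0,0,0]]
  ]
}}

```text
clock: 12.35
eef_pos: [0.4853, -0.3627, 0.0941]
tcp_rot: [0.0, 0.692, 0.722, 0.0]
ft_force: [0.1, -0.8, 4.4]
finger_gap: 0.0138
grasp_force: 45.0
```

{"fn": "arm_command", "kwargs": {
  "deltas": [
    [[0,0,0.002],[0,0,0]],
    [[0,0,0.004],[0,0,0]],
    [[0,0,0.006],[0,0,0]],
    [[0,0,0.008],[0,0,0]],
    [[0,0,0.008],[0,0,0]]
  ]
}}

```text
clock: 12.85
eef_pos: [0.4857, -0.363, 0.0923]
tcp_rot: [0.001, 0.692, 0.722, 0.0]
ft_force: [-1.0, -0.1, 8.4]
finger_gap: 0.0139
grasp_force: 45.0
```

{"fn": "arm_command", "kwargs": {
  "deltas": [
    [[0,0,0.002],[0,0,0]],
    [[0,0,0.004],[0,0,0]],
    [[0,0,0.006],[0,0,0]],
    [[0,0,0.008],[0,0,0]],
    [[0,0,0.008],[0,0,0]]
  ]
}}

```text
clock: 13.35
eef_pos: [0.4858, -0.3627, 0.0891]
tcp_rot: [0.001, 0.692, 0.722, 0.0]
ft_force: [1.4, 0.1, 2.6]
finger_gap: 0.0136
grasp_force: 45.0
```

{"fn": "arm_command", "kwargs": {
  "deltas": [
    [[0,0,0.002],[0,0,0]],
    [[0,0,0.004],[0,0,0]],
    [[0,0,0.006],[0,0,0]],
    [[0,0,0.006],[0,0,0]],
    [[0,0,0.006],[0,0,0]]
  ]
}}

```text
clock: 13.85
eef_pos: [0.4855, -0.3626, 0.0871]
tcp_rot: [0.0, 0.692, 0.722, 0.0]
ft_force: [2.0, -1.4, 3.1]
finger_gap: 0.0136
grasp_force: 45.0
```

The force peak has passed and the noses are rubbing. I continue in finer steps.

{"fn": "arm_command", "kwargs": {
  "deltas": [
    [[0,0,0.002],[0,0,0]],
    [[0,0,0.004],[0,0,0]],
    [[0,0,0.005],[0,0,0]],
    [[0,0,0.005],[0,0,0]],
    [[0,0,0.005],[0,0,0]]
  ]
}}

```text
clock: 14.35
eef_pos: [0.4852, -0.3626, 0.0857]
tcp_rot: [0.0, 0.692, 0.722, 0.0]
ft_force: [1.5, -1.0, 5.1]
finger_gap: 0.0139
grasp_force: 45.0
```

{"fn": "arm_command", "kwargs": {
  "deltas": [
    [[0,0,0.001],[0,0,0]],
    [[0,0,0.002],[0,0,0]],
    [[0,0,0.003],[0,0,0]],
    [[0,0,0.004],[0,0,0]],
    [[0,0,0.004],[0,0,0]]
  ]
}}

```text
clock: 14.85
eef_pos: [0.4845, -0.3616, 0.0837]
tcp_rot: [-0.001, 0.692, 0.722, 0.0]
ft_force: [2.3, 0.2, 0.9]
finger_gap: 0.0138
grasp_force: 45.0
```

{"fn": "arm_command", "kwargs": {
  "deltas": [
    [[0,0,0.001],[0,0,0]],
    [[0,0,0.002],[0,0,0]],
    [[0,0,0.003],[0,0,0]],
    [[0,0,0.003],[0,0,0]],
    [[0,0,0.003],[0,0,0]]
  ]
}}

```text
clock: 15.35
eef_pos: [0.4845, -0.3618, 0.0833]
tcp_rot: [-0.001, 0.692, 0.722, 0.0]
ft_force: [0.3, 2.1, 3.7]
finger_gap: 0.0137
grasp_force: 45.0
```

{"fn": "arm_command", "kwargs": {
  "deltas": [
    [[0,0,0.001],[0,0,0]],
    [[0,0,0.002],[0,0,0]],
    [[0,0,0.003],[0,0,0]],
    [[0,0,0.003],[0,0,0]],
    [[0,0,0.003],[0,0,0]]
  ]
}}

```text
clock: 15.85
eef_pos: [0.4845, -0.3624, 0.0824]
tcp_rot: [-0.0, 0.692, 0.722, -0.0]
ft_force: [0.2, 2.0, 3.7]
finger_gap: 0.0138
grasp_force: 45.0
```

{"fn": "arm_command", "kwargs": {
  "deltas": [
    [[0,0,0.001],[0,0,0]],
    [[0,0,0.002],[0,0,0]],
    [[0,0,0.003],[0,0,0]],
    [[0,0,0.003],[0,0,0]],
    [[0,0,0.003],[0,0,0]]
  ]
}}

```text
clock: 16.35
eef_pos: [0.4845, -0.3625, 0.0816]
tcp_rot: [-0.0, 0.692, 0.722, -0.0]
ft_force: [-1.7, 2.6, 4.3]
finger_gap: 0.0137
grasp_force: 45.0
```

{"fn": "arm_command", "kwargs": {
  "deltas": [
    [[0,0,0.001],[0,0,0]],
    [[0,0,0.002],[0,0,0]],
    [[0,0,0.003],[0,0,0]],
    [[0,0,0.003],[0,0,0]],
    [[0,0,0.003],[0,0,0]]
  ]
}}

```text
clock: 16.85
eef_pos: [0.4846, -0.3625, 0.0811]
tcp_rot: [-0.0, 0.692, 0.722, -0.0]
ft_force: [-2.6, 2.2, 8.0]
finger_gap: 0.0133
grasp_force: 45.0
```

{"fn": "arm_command", "kwargs": {
  "deltas": [
    [[0,0,0.001],[0,0,0]],
    [[0,0,0.002],[0,0,0]],
    [[0,0,0.002],[0,0,0]],
    [[0,0,0.002],[0,0,0]],
    [[0,0,0.002],[0,0,0]]
  ]
}}

```text
clock: 17.35
eef_pos: [0.4846, -0.3625, 0.0811]
tcp_rot: [-0.0, 0.692, 0.722, 0.0]
ft_force: [-2.5, 4.5, 11.8]
finger_gap: 0.0135
grasp_force: 45.0
```

{"fn": "arm_command", "kwargs": {
  "deltas": [
    [[0,0,0.001],[0,0,0]],
    [[0,0,0.002],[0,0,0]],
    [[0,0,0.002],[0,0,0]],
    [[0,0,0.002],[0,0,0]],
    [[0,0,0.002],[0,0,0]]
  ]
}}

```text
clock: 17.85
eef_pos: [0.4846, -0.3625, 0.0811]
tcp_rot: [-0.0, 0.692, 0.722, 0.0]
ft_force: [-4.1, 4.9, 16.1]
finger_gap: 0.0135
grasp_force: 45.0
```

Run:
```python
from st import *
a=cap('wrist','w6'); o=robot.get_obs(); print(o['eef_pos'].round(4),o['ft_force'].round(2),o['moment'].round(3),o['clock'])
t=cap('side','s6')
i=a['color'][90:200,170:350,::-1]
cv2.imwrite('pics/w6v.png',cv2.resize(i,None,fx=4,fy=4,interpolation=cv2.INTER_CUBIC))
```

```text
[ 0.4846 -0.3625  0.0811] [-4.36  5.01 16.11] [ 0.913  0.995 -0.011] 17.9
```

View pics/w6v.png

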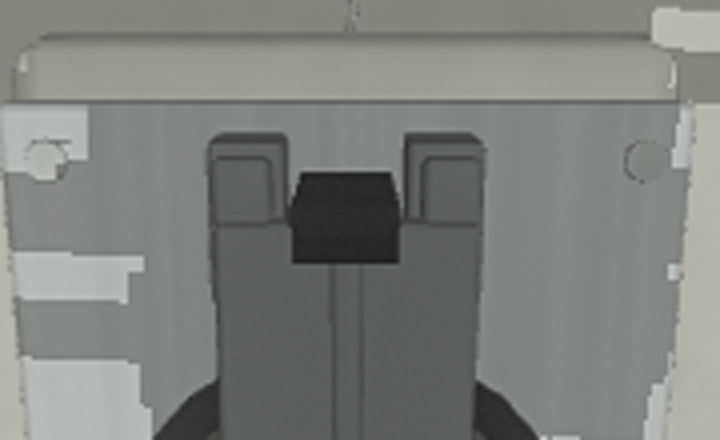

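The +y hook's nose now lies over the strip, and the bar is on its stops at z = 0.0811 with 16 N. I relieve the load and tug gently upward to check that both ends are caught.

{"fn": "arm_command", "kwargs": {
  "deltas": [
    [[0,0,-0.003],[0,0,0]],
    [[0,0,-0.006],[0,0,0]],
    [[0,0,-0.009],[0,0,0]],
    [[0,0,-0.012],[0,0,0]],
    [[0,0,-0.012],[0,0,0]]
  ]
}}

```text
clock: 18.45
eef_pos: [0.4849, -0.3627, 0.0831]
tcp_rot: [0.0, 0.692, 0.722, 0.0]
ft_force: [-2.1, 2.2, 3.5]
finger_gap: 0.0138
grasp_force: 45.0
```

{"fn": "arm_command", "kwargs": {
  "deltas": [
    [[0,0,-0.001],[0,0,0]],
    [[0,0,-0.003],[0,0,0]],
    [[0,0,-0.005],[0,0,0]],
    [[0,0,-0.005],[0,0,0]],
    [[0,0,-0.005],[0,0,0]]
  ]
}}

```text
clock: 18.95
eef_pos: [0.4848, -0.3627, 0.0838]
tcp_rot: [-0.0, 0.692, 0.722, -0.0]
ft_force: [0.8, -1.4, -9.2]
finger_gap: 0.0135
grasp_force: 45.0
```

The bar resists an 8–9 N pull at z = 0.0838, 2.7 mm above the stops, so it is caught. I ease off, let go and rise.

{"fn": "arm_command", "kwargs": {
  "deltas": [
    [[0,0,0.002],[0,0,0]],
    [[0,0,0.004],[0,0,0]],
    [[0,0,0.004],[0,0,0]],
    [[0,0,0.004],[0,0,0]],
    [[0,0,0.004],[0,0,0]]
  ]
}}

```text
clock: 19.45
eef_pos: [0.4848, -0.3627, 0.0837]
tcp_rot: [0.0, 0.692, 0.722, 0.0]
ft_force: [-1.0, -0.6, -1.3]
finger_gap: 0.0136
grasp_force: 45.0
```

Run:
```python
from st import *
o=robot.get_obs(); print(o['eef_pos'].round(4),o['ft_force'].round(2),o['moment'].round(3),o['tcp_rot'].round(4))
```

```text
[ 0.4848 -0.3627  0.0837] [-0.98 -0.63 -1.28] [-0.155  0.362 -0.032] [1.000e-04 6.919e-01 7.220e-01 0.000e+00]
```

{"fn": "arm_command", "kwargs": {
  "deltas": [
    [[0,0,0],[0,0,0]],
    [[0,0,0],[0,0,0]],
    [[0,0,0],[0,0,0]],
    [[0,0,0],[0,0,0]],
    [[0,0,0],[0,0,0]]
  ],
  "hand": 0.6
}}

```text
clock: 19.95
eef_pos: [0.4851, -0.3624, 0.0835]
tcp_rot: [-0.0, 0.692, 0.722, 0.0]
ft_force: [0.3, 0.6, -0.3]
finger_gap: 0.0516
grasp_force: 0.0
```

{"fn": "arm_command", "kwargs": {
  "deltas": [
    [[0,0,-0.03],[0,0,0]],
    [[0,0,-0.09],[0,0,0]],
    [[0,0,-0.17],[0,0,0]],
    [[0,0,-0.27],[0,0,0]],
    [[0,0,-0.35],[0,0,0]]
  ]
}}

```text
clock: 20.45
eef_pos: [0.4852, -0.3627, 0.1906]
tcp_rot: [0.001, 0.692, 0.722, 0.0]
ft_force: [0.3, -0.9, -0.2]
finger_gap: 0.0528
grasp_force: 0.0
```

Run:
```python
from st import *
a=cap('wrist','w7'); t=cap('top','t7'); o=robot.get_obs(); print(o['eef_pos'].round(4),o['ft_force'].round(2),o['clock'])
goal([.46,-.22,.21],.0455)
cv2.imwrite('pics/w7v.png',cv2.resize(a['color'][:,60:460,::-1],None,fx=1.5,fy=1.5,interpolation=cv2.INTER_CUBIC))
```

```text
[ 0.4869 -0.364   0.1925] [-0.17 -0.46 -0.33] 20.55
shift [ 0.483 -0.069 -0.061] turn [ 0.0039  0.0026 -0.0019]
```

```bash
python3 -c "
from plant import robot
print(robot.finish_job())"
```

```text
the job is handed in; nothing more can be done
None
```

I pressed the bar down to its stops with about 16 N, it held against an upward tug of about 9 N, and I let go and handed the job in at about 20.6 s; I saw the left (+y) hook latched, while the right click is inferred from the force and height readings.

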